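# Seat the lamp plugs, then peel off the top gear cover and hold it ready

### The job

On the round lamp module, press the green and the orange plug down until both are fully home. Then peel the top white cover off the sticky nested stack by its blue fin: raise that corner first while the opposite corner stays down on the stack, and only then lift the cover clear, leaving the rest of the stack and the other things on the bench where they stand. Finish holding the cover, about level, centred over the lamp module and a hand's breadth above it; do not put it down or let go.

Things in the scene. Friction and masses are not known exactly. Their poses are not given: they have to be found in the camera images.
- module: Round lamp module, fixed, left or right, yaw varies: black base 176 mm across, white finned heat sink, aluminium disc 136 mm across, top 45 mm above the bench. Origin: centre of underside. Black driver box 46 x 96 mm, top at 65 mm, centred at own x +27; grey sockets 26 x 30 mm, tops at 61 mm, at x -35, y +26 (green plug) and y -26 mm (orange plug).
- green_plug (a joint): How far the green plug is pressed down, in m: 0 = 8 mm up, 0.008 = fully home on a hard stop. Starts partly in. It slides straight down against about 5 N of friction and stays where it is left.
- orange_plug (a joint): The same for the orange plug.
- green_plug_top (a point): Centre of the flat top (20 x 24 mm) of the green plug; 79 mm above the bench at joint 0, 71 mm when fully home.
- orange_plug_top (a point): The same for the orange plug.
- stack: Remaining nested covers, loose, 0.9 kg, 156 x 116 mm (own x, y), white rims, grey between; yaw within 0.6 rad. Origin: centre of underside. Cover rests on its rim 45 mm up, over a plug 17 mm high, 3 to 4 mm play. Sprung rubber low on the plug's long sides (x +30) clings to the cover's walls, 5 to 6 N a side: a straight pull drags the stack along; tilting the cover 0.17 rad frees it.
- cover: Top cover, loose, about 0.13 kg: white pan, open side down, 150 x 110 x 24 mm (own x, y, z), walls 3 mm. Origin: centre of its lower rim, z up. Starts on the stack with the same axes. On its flat top at the (-x, +y) corner stands a solid blue fin: 14 mm thick in y, 40 long in x, 30 high, centred at x -53, y +46, top 54 mm above the rim (99 above the bench).
- cover_fin (a point): Centre of the top edge of the blue fin on the cover; at (-53, 46, 54) mm in the cover's frame.
- cover_far_corner (a point): The cover's lower-rim corner diagonally opposite the fin; at (75, -55, 0) mm in the cover's frame.
- tape_roll: Bystander: roll of cream tape lying flat, 80 mm across, 30 mm high. Origin: centre of its underside.
- screwdriver: Bystander: screwdriver with red handle lying on the bench, 180 mm long, along its own x.
- screw_bin: Bystander: small open blue bin, 80 x 120 x 40 mm. Origin: centre of its underside.
Not all that is in view belongs to the job. Leave any yellow look-alike of the module alone.

How it is judged:
By the outcome, as a careful person would: the job done as asked, in the order asked, and still so for the second after the job is handed in, while the arm keeps its last pose, push and grip.
It also fails if it takes over 58 s, if anything falls off the work surface, if the arm or the gripper's body presses on something with over 40 N, if the wrist force passes 120 N, or if a joint passes its speed limit or range.

### The arm

A 6-joint arm with a two-finger parallel gripper is mounted at the origin on the work surface. World frame = base frame: x ahead of the robot, y to its left, z up, the work surface at z = 0. Lengths are in mm, angles in rad, forces in N, time in s.
With the tool pointing down it reaches from about 275 to 875 mm from the base axis. Payload 12.5 kg.
Tool frame: the origin (TCP) lies at the very end of the fingers, on their centre line; the grasp point (between the pads) lies 19 mm behind it; z points along the fingers, y is the line along which they close (so a half turn about z gives the same grasp; the last joint's range is limited). The gripper opens to 85 mm and grips with 20 to 120 N. Pads are 22 mm wide; open, the fingers measure 114 mm over their backs; the gripper's body (76 mm by 85 mm) begins 54 mm behind the grasp point. The pads swing forward as they close: fully open they stand 13 mm farther back than shut.
Start: joints at [1.122, 0.351, 1.652, -0, 1.139, -0.085], TCP at [195.674, 514, 231.29] pointing down, gripper open.
Joint ranges: [-2.75, 2.75], [-0.79, 2.1], [0.01, 2.65], [-1.57, 4.71], [0.07, 3.14], [-2.87, 2.87]. Speed limits (rad/s): [2.22, 2.22, 2.79, 3.14, 3.14, 3.14].

### API

Orientations are given as a 3x3 rotation matrix whose columns are the frame's x, y, z axes.
In Python, from rig import manip gives the robot as it stands. Calls block until the motion is done:
- manip.move_pose(position, orientation): joint-space move of the TCP to a pose.
- manip.move_straight(position, rotation=None, max_speed=150, guard=None): straight line of the TCP; rotation=None keeps the orientation; max_speed is the mean speed in mm/s. With guard (N) it stops when the force on the tool has changed by that much, and returns True; else False.
- manip.move_joints(angles): joint-space move.
- manip.command_gripper(opening, squeeze=None): finger opening in mm; squeeze is the grip in N (None keeps the last); returns when the fingers have stopped.
- manip.dwell(seconds).
- manip.ik(position, orientation): joint angles nearest the present ones, or None.
- manip.get_obs(): the state.
- manip.get_image(name): name is "scene" or "top"; returns a dict with "image" (400x640x3 uint8, red, green, blue), "vfov" (degrees; the focal length in pixels is half the picture's height over the tangent of half this angle, whatever the lens; pixels are square), "cx", "cy" (the principal point, pixels), "k1" (the pictures are not rectified: a ray, as slopes to the right and down, at radius r is drawn at 1 + k1 r^2 times it, then the intrinsics apply), "R" (3x3) and "t" (3): a world point X has camera coordinates R X + t. Camera axes: x right, y down, z forward; pixel columns grow to the right and rows downward; lengths in mm; the calibration is good to about 2 mm. A picture is of the moment at which its call begins. There is no depth.
A pose or a line that the arm cannot do raises manip.MotionError and nothing moves.
- manip.close_job(): hands the job in; it is judged then, once.
The state is a dict: "t": time; "qpos": joint angles; "joint_vel": joint speeds; "joint_efforts": joint torques, N m; "eef_pos": TCP position; "orientation": TCP orientation; "force": force on the tool from outside, world axes, zero at the start; "moment": the same for the moment, N m; "finger_gap": finger opening in mm; "gripper_force": force on a finger pad.
Only numpy, scipy, OpenCV 4.12 (cv2) and the standard library are available. Lean on these libraries where they do the work, as an engineer would, in place of code of your own. Each camera call takes 0.05 s, during which the arm holds its last target. There are 200 camera calls.

## Working session

There is one attempt and no reset: what is moved stays moved. The work goes in short steps, each a Python script; the robot and the scene stay as the last script left them, time stands still between calls to the robot, and variables do not carry over. Pictures are saved under pics/ and viewed, at most 10 in all, crops included, and the job is handed in when it is done.

```bash
mkdir -p pics; ls; python3 - <<'E'
from rig import manip
import cv2,pickle
d={}
for n in("scene","top"):
    d[n]=manip.get_image(n); cv2.imwrite(f"pics/{n}0.png",d[n]["image"][:,:,::-1])
    print(n,{k:v for k,v in d[n].items() if k!="image"})
pickle.dump(d,open("im0.pkl","wb"))
o=manip.get_obs();print(o)
E
```

```text
pics
scene {'vfov': 55.72226893091998, 'cx': 319.2063475055721, 'cy': 198.71347519022603, 'k1': -0.05574638586186308, 'R': array([[-8.52383550e-01,  5.22916963e-01, -3.65593998e-04],
       [ 2.96933588e-01,  4.83442430e-01, -8.23476691e-01],
       [-4.30433187e-01, -7.02026542e-01, -5.67349984e-01]]), 't': array([ 491.24871032, -166.54391562, 1220.81503262])}
top {'vfov': 48.91894207359974, 'cx': 325.33629119517514, 'cy': 197.84719589741843, 'k1': -0.04886702497680584, 'R': array([[-0.02099283, -0.99968839, -0.01350655],
       [-0.99409848,  0.02230978, -0.10616251],
       [ 0.10643076,  0.01119819, -0.99425706]]), 't': array([109.02966688, 632.13087081, 970.5681771 ])}
{'t': 0.1, 'qpos': array([ 1.12239741e+00,  3.51174781e-01,  1.65238458e+00, -2.99898202e-05,
        1.13910145e+00, -8.46186444e-02]), 'joint_vel': array([-2.50499463e-04, -6.29391751e-04, -3.03590317e-03,  8.41765451e-04,
       -8.77632635e-05,  1.77429180e-03]), 'joint_efforts': array([ 1.48393915e-04, -5.06832504e+01, -2.91876018e+01, -1.10396650e-04,
        2.56141924e-03, -2.61006807e-05]), 'eef_pos': array([195.55250109, 513.72887303, 230.80709729]), 'orientation': array([[-9.34562904e-01,  3.55797675e-01, -4.38527640e-04],
       [ 3.55797940e-01,  9.34562398e-01, -9.74375177e-04],
       [ 6.31510204e-05, -1.06664213e-03, -9.99999429e-01]]), 'force': array([ 0.1323112 ,  0.29632016, -0.3585421 ]), 'moment': array([ 0.03682783,  0.03175214, -0.04035135]), 'gripper_force': 0.0, 'finger_gap': 85.0223855305664}
```

View pics/top0.png

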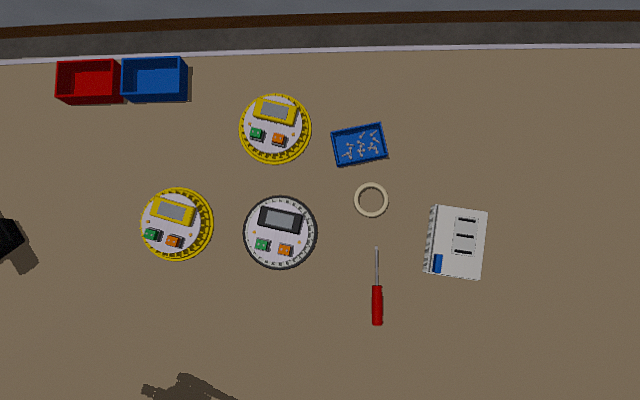

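View pics/scene0.png

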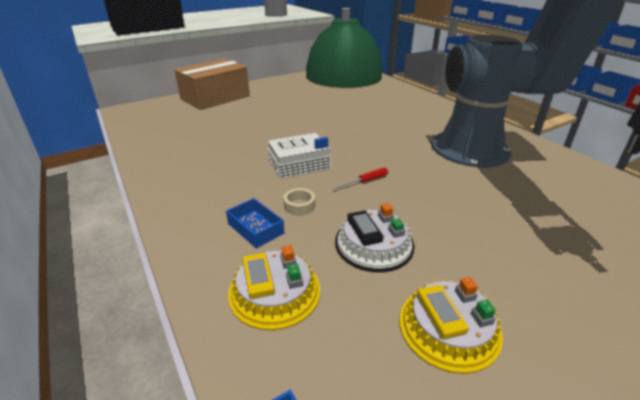

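The top view shows three candidates: yellow modules at (275,128) and (177,223), and a module with black base, white fins and black driver box at (280,232). That last one fits the description; the yellow ones are look-alikes. The stack is at (458,243), with its blue fin at (438,263). I'll confirm in one enlarged crop.

```bash
cat > h.py <<'E'
import numpy as np,cv2,pickle
def K(d):
    f=200/np.tan(np.radians(d["vfov"]/2)); return np.array([[f,0,d["cx"]],[0,f,d["cy"]],[0,0,1]])
def ray(d,uv):
    s=cv2.undistortPointsIter(np.array(uv,float).reshape(-1,1,2),K(d),np.array([d["k1"],0,0,0,0.]),None,None,(3,50,1e-9))[:,0] if False else None
    k=K(d); p=(np.array(uv,float).reshape(-1,2)-[d["cx"],d["cy"]])/k[0,0]; q=p.copy()
    for _ in range(30): q=p/(1+d["k1"]*(q**2).sum(1,keepdims=True))
    v=np.c_[q,np.ones(len(q))]@d["R"]; return -d["R"].T@d["t"],v
def onplane(d,uv,z):
    c,v=ray(d,uv); return c+v*((z-c[2])/v[:,2])[:,None]
def proj(d,X):
    return cv2.projectPoints(np.array(X,float).reshape(-1,1,3),cv2.Rodrigues(d["R"])[0],d["t"],K(d),np.array([d["k1"],0,0,0.]))[0][:,0]
def blob(im,lo,hi,roi):
    x0,y0,x1,y1=roi; h=cv2.cvtColor(im,cv2.COLOR_RGB2HSV); m=np.zeros(h.shape[:2],np.uint8)
    m[y0:y1,x0:x1]=cv2.inRange(h,lo,hi)[y0:y1,x0:x1]; return m
E
python3 - <<'E'
from h import *
d=pickle.load(open("im0.pkl","rb")); t=d["top"];s=d["scene"]
print("cams",-t["R"].T@t["t"],-s["R"].T@s["t"])
G=((45,90,50),(80,255,255));O=((5,140,110),(18,255,255));B=((100,120,50),(125,255,255))
for n,c,r in(("green",G,(243,195,318,270)),("orange",O,(243,195,318,270)),("fin",B,(420,200,495,285))):
    m=blob(t["image"],*c,r); p=cv2.findNonZero(m)[:,0]; print(n,len(p),p.mean(0),p.min(0),p.max(0),cv2.minAreaRect(p), onplane(t,p.mean(0),{"green":73,"orange":73,"fin":97}[n]).round(1))
# module base: dark ring outline ellipse
h=cv2.cvtColor(t["image"],cv2.COLOR_RGB2HSV)
m=np.zeros((400,640),np.uint8); m[190:275,238:322]=((h[...,1]<60)*255).astype(np.uint8)[190:275,238:322]
c=max(cv2.findContours(m,0,2)[0],key=cv2.contourArea); e=cv2.fitEllipse(cv2.convexHull(c)); print("mod",e,onplane(t,e[0],8))
m=np.zeros((400,640),np.uint8); m[195:290,415:497]=((h[...,2]>165)&(h[...,1]<60))[195:290,415:497]*255
c=max(cv2.findContours(m,0,2)[0],key=cv2.contourArea); print("cov",cv2.minAreaRect(c))
a=cv2.resize(t["image"][190:290,415:500],None,fx=4.6,fy=4.6,interpolation=cv2.INTER_CUBIC)
b=cv2.resize(t["image"][190:290,238:323],None,fx=4.6,fy=4.6,interpolation=cv2.INTER_CUBIC)
cv2.imwrite("pics/crop1.png",np.hstack([a,b])[:,:,::-1])
E
```

```text
cams [ 527.39087572   84.0243818  1033.57547376] [993.66410744 680.67666777 555.66395479]
green 88 [260.68181818 244.19318182] [255 239] [266 249] ((260.7059020996094, 244.17648315429688), (10.6715669631958, 8.731282234191895), 14.03624439239502) [[531.8 237.9  73. ]]
orange 89 [283.16853933 248.83146067] [255 231] [300 254] ((275.6675109863281, 243.9965057373047), (46.324947357177734, 15.434453010559082), 13.736268043518066) [[520.7 188.9  73. ]]
fin 152 [437.01973684 263.09210526] [432 254] [442 272] ((436.93084716796875, 263.05389404296875), (8.31032657623291, 18.23310661315918), 7.125016689300537) [[ 483.9 -138.2   97. ]]
mod ((279.5517578125, 232.22036743164062), (73.8775405883789, 74.58830261230469), 33.20635223388672) [[558.98143856 204.00965368   8.        ]]
cov ((440.1807861328125, 241.4292755126953), (70.44818878173828, 17.5756778717041), 81.63410949707031)
```

View pics/crop1.png

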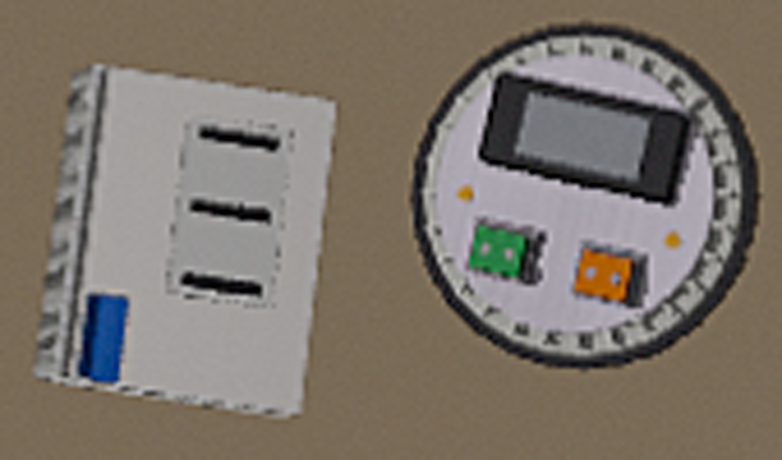

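The crop confirms it: the target module is at right, with green plug at about (260,244), orange plug at about (285,249) and a black driver box. At left, the cover has its fin at the lower left corner. Next I'll refine the numbers.

```bash
python3 - <<'E'
from h import *
d=pickle.load(open("im0.pkl","rb")); t=d["top"]
O=((5,140,110),(18,255,255));B=((100,120,50),(125,255,255));G=((45,90,50),(80,255,255))
P={}
for n,c,r in(("g",G,(250,235,272,255)),("o",O,(274,240,300,260))):
    p=cv2.findNonZero(blob(t["image"],*c,r))[:,0]; P[n]=onplane(t,p.mean(0),75)[0]; print(n,len(p),p.mean(0),P[n].round(1))
v=P["g"]-P["o"]; print("dist",np.hypot(*v[:2])); yaw=np.arctan2(-v[0],v[1]); R=np.array([[np.cos(yaw),-np.sin(yaw)],[np.sin(yaw),np.cos(yaw)]])
print("yaw mod",yaw,"centre from plugs",((P["g"]+P["o"])/2)[:2]-R@[-35,0])
# model base vs ellipse centre
off=np.array([415,190])
cr=np.array([(106,69),(334,100),(300,413),(76,380)])/4.6-0.5+.11+off
C=onplane(t,cr,69); print(C.round(1)); print([round(float(np.linalg.norm(C[i]-C[(i+1)%4])),1) for i in range(4)])
e=[C[1]-C[2],C[0]-C[3]]; print("yaw x-edges",[np.arctan2(a[1],a[0]).round(3) for a in e],"y-edges",[np.arctan2(-a[0],a[1]).round(3) for a in(C[0]-C[1],C[3]-C[2])], "ctr",C.mean(0))
# fin
s=d["scene"]
p=cv2.findNonZero(blob(t["image"],*B,(420,200,495,285)))[:,0]; b=cv2.boxPoints(cv2.minAreaRect(p)); print("fin box@99",b.round(1).tolist(),onplane(t,b,99).round(1).tolist())
ps=cv2.findNonZero(blob(s["image"],*B,(305,130,335,155)))[:,0]; print("scene fin",len(ps),ps.min(0),ps.max(0))
# predicted for yaw/centre
for yaw in(np.arctan2(e[0][1],e[0][0]),):
    R=np.array([[np.cos(yaw),-np.sin(yaw)],[np.sin(yaw),np.cos(yaw)]]); 
    # anchor by right/bottom edge corners
    c=C.mean(0)[:2]; f=R@[-53,46]+c; print("fin pred",f, "top rect px",proj(t,[list(R@q+c)+[99] for q in([-33,39],[-33,53],[-73,53],[-73,39])]).round(1).tolist(), "scene",proj(s,[list(R@q+c)+[99] for q in([-33,39],[-33,53],[-73,53],[-73,39])]).round(1).tolist())
E
```

```text
g 88 [260.68181818 244.19318182] [531.8 237.6  75. ]
o 86 [283.62790698 249.31395349] [519.7 187.7  75. ]
dist 51.35037898163328
yaw mod -0.23700820257109712 centre from plugs [559.74838076 204.44615056]
[[ 610.1 -152.1   69. ]
 [ 592.7 -261.1   69. ]
 [ 445.2 -236.6   69. ]
 [ 463.3 -131.2   69. ]]
[110.3, 149.6, 106.9, 148.3]
yaw x-edges [np.float64(-0.164), np.float64(-0.142)] y-edges [np.float64(-0.158), np.float64(-0.17)] ctr [ 527.82752925 -195.24020479   69.        ]
fin box@99 [[431.70001220703125, 271.6000061035156], [433.8999938964844, 253.5], [442.20001220703125, 254.5], [439.8999938964844, 272.6000061035156]] [[466.6, -125.7, 99.0], [504.2, -132.1, 99.0], [501.6, -149.5, 99.0], [464.0, -143.0, 99.0]]
scene fin 100 [316 137] [326 147]
fin pred [ 483.07310436 -141.18429436] top rect px [[443.1, 254.5], [436.5, 253.6], [434.2, 272.5], [440.8, 273.5]] scene [[313.6, 137.0], [315.5, 139.0], [328.8, 136.7], [326.8, 134.7]]
```

```bash
cat >> h.py <<'E'
def down(a): return np.array([[np.cos(a),np.sin(a),0],[np.sin(a),-np.cos(a),0],[0,0,-1.]])
E
python3 - <<'E'
from h import *; from rig import manip
R=down(np.pi-0.237)
manip.command_gripper(0,40)
for n,x,y in(("green",531.6,237.5),("orange",519.6,187.6)):
    if n=="green": manip.move_pose([x,y,110],R)
    else: manip.move_straight([x,y,95],R)
    manip.move_straight([x,y,82],max_speed=60)
    hit=manip.move_straight([x,y,69],max_speed=20,guard=18)
    o=manip.get_obs(); print(n,hit,o["eef_pos"].round(2),o["force"].round(1),o["finger_gap"],o["t"])
    if hit: 
        manip.dwell(.2); o=manip.get_obs(); print(o["eef_pos"].round(2),o["force"].round(1))
    manip.move_straight([x,y,95],max_speed=100)
E
```

```text
green True [531.78 237.55  71.01] [-1.9 -0.5  8.2] 0.11361492127519038 3.7167
[531.79 237.56  71.04] [-1.9 -0.5  7.8]
orange True [519.93 187.73  71.01] [-3.   0.   8.8] 0.15274081628153868 5.75
[519.93 187.76  71.02] [-1.4 -0.5  8.1]
```

```bash
cat >> h.py <<'E'
YAW=-0.16; C0=np.array([527.8,-194.5,45.]); Rc=cv2.Rodrigues(np.array([0,0,YAW]))[0]
FIN=C0+Rc@[-53,46,54]; FAR=C0+Rc@[75,-55,0]; RG=down(np.pi+YAW); TG=np.array([FIN[0],FIN[1],72.5])
D=Rc@[-150,110,0]; AX=np.cross(D,[0,0,1]); AX/=np.linalg.norm(AX)
def tilt(a):
    Q=cv2.Rodrigues(AX*a)[0]; return FAR+Q@(TG-FAR),Q@RG
E
python3 - <<'E'
from h import *; from rig import manip
print(FIN,FAR)
print([manip.ik(*tilt(a)) is not None for a in(0,.12,.26)])
manip.move_straight([519.6,187.6,180],max_speed=200)
manip.move_pose([TG[0],TG[1],150],RG)
manip.command_gripper(45,60)
manip.move_straight([TG[0],TG[1],110])
print(manip.get_obs()["force"].round(1),manip.get_obs()["t"])
print(manip.move_straight(TG,max_speed=50,guard=8))
o=manip.get_obs();print(o["eef_pos"],o["force"].round(1),o["qpos"].round(2))
for n in("top","scene"): 
    im=manip.get_image(n); cv2.imwrite(f"pics/{n}1.png",im["image"][:,:,::-1])
a=cv2.imread("pics/top1.png")[190:290,390:500];b=cv2.imread("pics/scene1.png")[90:190,250:360]
cv2.imwrite("pics/crop2.png",cv2.resize(np.hstack([a,b]),None,fx=3.6,fy=3.6,interpolation=cv2.INTER_CUBIC))
E
```

```text
[ 482.80559149 -140.64368001   99.        ] [ 593.07954489 -260.74636608   45.        ]
[True, True, True]
[ 0.5 -0.   0.7] 9.0917
False
[ 482.94356086 -140.69561049   72.66788266] [0.3 0.  1.1] [-0.38  0.5   1.9   0.    0.75 -1.79]
```

View pics/crop2.png

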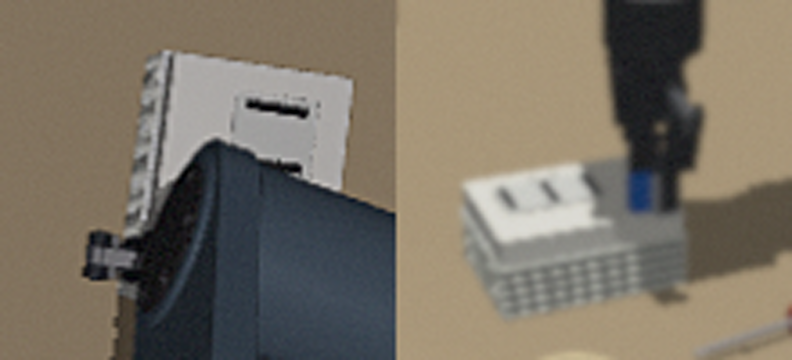

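The fin (blue, crop at about (640,190)) stands between the open fingers, so I close on it and peel.

```bash
python3 - <<'E'
from h import *; from rig import manip
manip.command_gripper(8,80)
o=manip.get_obs();print(o["finger_gap"],o["gripper_force"],o["force"].round(1),o["t"])
for a in np.arange(.04,.261,.04):
    manip.move_straight(*tilt(a),max_speed=30)
    o=manip.get_obs();print(round(a,2),o["eef_pos"].round(1),o["force"].round(1),o["moment"].round(2),round(o["finger_gap"],1))
print(o["t"])
im=manip.get_image("scene"); cv2.imwrite("pics/scene2.png",im["image"][:,:,::-1])
im=manip.get_image("top"); cv2.imwrite("pics/top2.png",im["image"][:,:,::-1])
a=cv2.imread("pics/top2.png")[190:290,400:500];b=cv2.imread("pics/scene2.png")[90:190,250:350]
cv2.imwrite("pics/crop3.png",cv2.resize(np.hstack([a,b]),None,fx=4,fy=4,interpolation=cv2.INTER_CUBIC))
E
```

```text
12.480164610771817 78.6631715297699 [-0.9  0.6  4.8] 10.4833
0.04 [ 483.5 -141.5   78.8] [-0.3  0.9 -0.3] [-0.24  0.1  -0.19] 12.6
0.08 [ 485.  -142.8   85.4] [ 1.4 -2.  -0.8] [-0.66 -0.29 -0.02] 12.4
0.12 [ 486.  -143.9   91.6] [ 1.1 -2.4 -1.1] [-0.54 -0.26  0.  ] 12.6
0.16 [ 487.2 -145.2   97.8] [ 1.2 -1.  -0.8] [-0.43 -0.3  -0.06] 12.4
0.2 [ 488.8 -146.7  104.1] [ 1.9 -1.2  0.7] [-0.24 -0.23  0.04] 12.7
0.24 [ 490.6 -148.6  110.1] [ 0.2 -0.3 -0.6] [-0.2  -0.24  0.03] 12.4
12.6833
```

View pics/crop3.png

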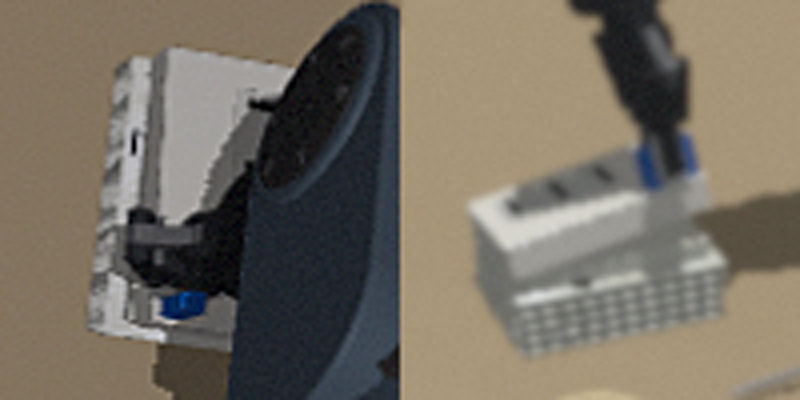

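The cover is tilted, with the fin corner up and its far side (crop (475,205)) still on the stack, and the stack hasn't moved. Now I lift it clear, level it and carry it over.

```bash
python3 - <<'E'
from h import *; from rig import manip
p,R=tilt(.24)
for dz in(10,25,50,140):
    manip.move_straight(p+[0,0,dz],R,max_speed=40 if dz<60 else 120)
    o=manip.get_obs();print(dz,o["force"].round(1),o["moment"].round(2))
M=np.array([559.5,204.3]); zr=155
my=-0.237; a=YAW  # keep cover yaw relative to tool, choose tool yaw in world for easy reach
up=tilt(0)[0]+[0,0,180]
manip.move_straight(up,RG,max_speed=120)
Rc2=Rc; tgt=np.array([*M,zr])+Rc2@(Rc.T@(TG-C0))
print(tgt,manip.ik(tgt,RG))
manip.move_straight([tgt[0],tgt[1],up[2]],RG,max_speed=150)
manip.move_straight(tgt,RG,max_speed=80)
manip.dwell(.3); o=manip.get_obs();print(o["eef_pos"],o["force"].round(1),o["moment"].round(2),o["finger_gap"],o["t"])
for n in("scene","top"):
    im=manip.get_image(n); cv2.imwrite(f"pics/{n}3.png",im["image"][:,:,::-1])
E
```

```text
10 [ 0.6 -0.1 -1.3] [-0.08 -0.1   0.03]
25 [-0.2  0.6 -1.3] [-0.02 -0.08  0.01]
50 [-0.  -0.  -1.2] [-0.08 -0.07  0.01]
140 [-0.1  0.8 -1.4] [-0.04 -0.06 -0.02]
[514.50559149 258.15631999 182.5       ] [ 3.84183650e-01  4.50277397e-01  1.63268598e+00 -4.44089210e-16
  1.05862928e+00 -1.02661268e+00]
[514.56591773 258.20020076 182.74389098] [ 1.5 -0.1 -1.2] [ 0.02  0.06 -0.03] 12.56263883042752 19.9167
```

View pics/scene3.png

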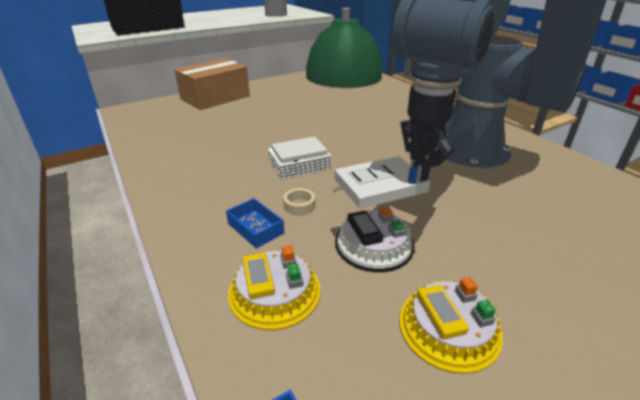

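View pics/top3.png

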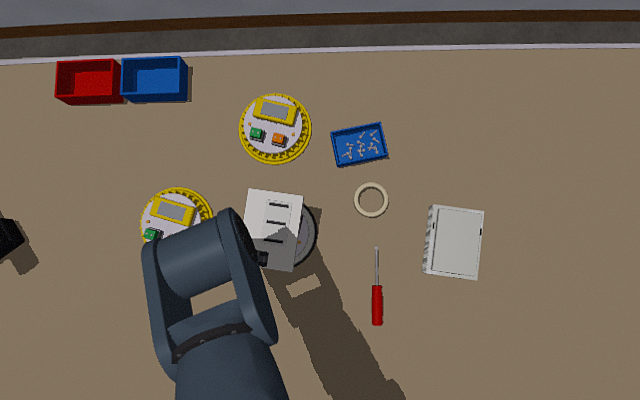

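The stack and bystanders stand where they were, and the cover is held over the module: scene corners near (335,177), (352,201) and (428,188), top-view corners near (249,189), (303,196) and (293,271). Now I compare these with the projection of the intended pose to check centring and level.

```bash
python3 - <<'E'
from h import *
d=pickle.load(open("im0.pkl","rb"))
c=np.array([559.5,204.3,155])
for n in("scene","top"):
    print(n,proj(d[n],[c+Rc@q for q in([75,55,24],[75,-55,24],[-75,-55,24],[-75,55,24],[75,55,0],[75,-55,0],[-75,55,0])]).round(1).tolist())
    a=cv2.imread(f"pics/{n}3.png"); r=a[150:215,325:440] if n=="scene" else a[180:280,235:325]
    cv2.imwrite(f"pics/c_{n}.png",cv2.resize(r,None,fx=4,fy=4,interpolation=cv2.INTER_CUBIC))
a=cv2.imread("pics/c_scene.png");b=cv2.imread("pics/c_top.png");h=max(len(a),len(b))
z=np.zeros((h,a.shape[1]+b.shape[1],3),np.uint8);z[:len(a),:a.shape[1]]=a;z[:len(b),a.shape[1]:]=b;z=z[:,:800];print(z.shape,a.shape);cv2.imwrite("pics/crop4.png",z)
E
```

```text
scene [[360.2, 196.5], [334.7, 167.7], [399.1, 154.4], [430.3, 179.6], [359.4, 207.4], [334.4, 178.0], [428.2, 190.1]]
top [[247.3, 187.7], [302.6, 195.4], [291.4, 272.0], [235.3, 263.9], [249.6, 189.3], [303.4, 196.7], [237.9, 263.4]]
(400, 800, 3) (260, 460, 3)
```

View pics/crop4.png

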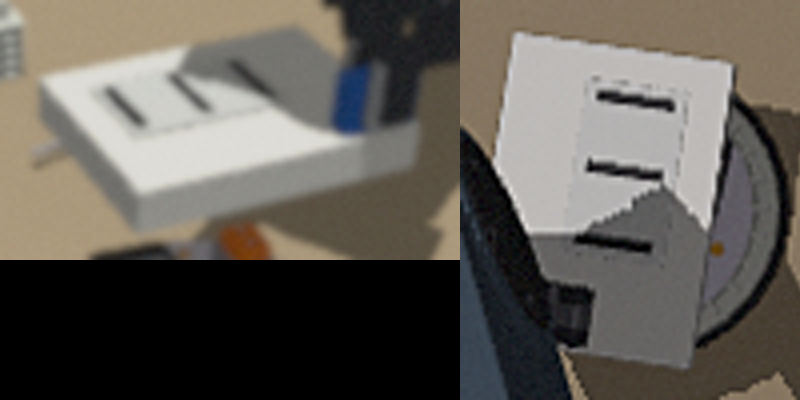

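Measured corners are within about 2 px of the prediction: level, centred to about 2–3 mm. I make a small trim and hand in.

```bash
python3 - <<'E'
from h import *; from rig import manip
manip.move_straight([514.5,260.2,184.5],RG,max_speed=20)
manip.dwell(.5); o=manip.get_obs();print(o["eef_pos"].round(1),round(o["finger_gap"],1),abs(o["joint_vel"]).max(),o["t"])
print(manip.close_job())
E
```

```text
[514.5 260.2 184.5] 12.7 0.001085598286209859 20.8083
the job is handed in; nothing more can be done
None
```

The job is handed in at 20.8 s: both plugs are pressed to their stops, the cover was peeled fin corner first with the stack and bystanders left in place, and it is now held about level and centred over the lamp module, its rim at about 155 mm; the far corner was partly hidden during the peel, so its staying down rests on the small measured forces and the visible far side.

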